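Mark a shelf-label bracket in the treadle press

TASK

Swing the small gate arm of the marking press clear of the bed, out to the side, then push the aluminium bracket lying on the bed fully home against the back stop under the press head. With the bracket home, press the treadle beside the bed right down to its stop, keep it down for about a second so that the mark takes, and let it spring back up. Do not work the treadle before the bracket is home, and leave the other things on the shelf where they stand.

Things in the scene. Friction and masses are not known exactly. Their poses are not given: they have to be found in the camera images.
- press: bench marking press with charcoal base and grey column, fixed. Its -x is the front (robot side), +y the gate's side; origin at shelf height. In its frame, z above the shelf: base with flat bed on top, x -240 to 120, y -100 to 100, bed top at z = 30. Column and overhanging head at the back (head_front), back stop and fences on the bed (stop), treadle on the -y side (y -115 to -193).
- stop (a point): foot of the steel back stop's front face, mid-width, on the bed (x = 30, y = 0 in the press's frame); stop 110 mm wide, 16 mm high above the bed. Two fences 8 mm high above the bed guide the bracket sideways: 110 mm apart from the stop to 60 mm in front of it, then flaring to about 130 mm apart 107 mm in front of it.
- head_front (a point): lower front edge of the press head, mid-width (x = 5, y = 0, 105 mm above the shelf). The head is 60 mm wide and 55 mm high. A steel ram (up to 34 mm thick, axis 17 mm behind this edge) hangs from it to 56 mm above the shelf, and comes down on the bracket's far end as the treadle goes down.
- nest (a point): on the bed; the bracket's origin lies here, and its axes are parallel to the press's, when the bracket is fully home (x = -15, y = 0, z = 30 mm in the press's frame). Axes as the press's.
- bracket: loose aluminium shelf-label bracket, an L lying on the front part of the bed: leaf 90 (x) by 100 mm (y), 4 mm thick, with an upright flange 4 mm thick across its near (-x) edge, top 26 mm above the bed. Origin: centre of the leaf's underside; flange's outer face at x = -45, leading edge at +45. 0.18 kg, slides easily. Starts 110 to 155 mm short of home, up to 0.15 rad turned, 15 mm to the side.
- gate (a joint): steel gate arm, a bar 12 mm wide on an upright pivot at the bed's left (+y) edge. 0 = across the bed (pointing to the press's -y), where it stops the bracket's flange; grows to 2.0 rad as its free end swings to the front (-x), then out to +y (1.57: along -x). Starts at 0 to 0.3, stays where left, needs 2 N at the knob. Bar 10 to 24 mm above the bed: passes over the leaf, not the flange.
- gate_hinge (a point): on the gate's pivot axis at bed height (x = -95, y = +88 mm in the press's frame).
- gate_knob (a point): top centre of the upright post (14 mm diameter, 50 mm tall) at the gate's free end, 78 mm from the pivot axis, top 60 mm above the bed, foot 10 mm above the bed.
- pedal (a joint): treadle angle: 0 = up (tread sloping 0.30 rad, its front edge raised), 0.30 = down on its stop, tread level. Spring-loaded: at the pressing point about 4 N to start and 11 N at the stop; springs back up when released.
- pedal_pad (a point): pressing point on the top of the treadle, a bare steel plate with dark rubber ribs, 120 (x) by 78 mm (y), 6 mm thick, hinged at its far (+x) edge (axis along y at x = -52, z = 22 mm in the press's frame). The point is 85 mm in front of the hinge, mid-width (y = -154); it is 53 mm above the shelf when up, 28 mm when down on the stop, and goes almost straight down.
- storage_box: bystander: smoky grey box with press button, 124 x 94 x 59 mm, origin under its centre
- tape_dispenser: bystander: aluminium tape dispenser, 130 x 55 x 80 mm, origin under its centre
- stapler: bystander: red stapler, 150 x 38 x 57 mm, long along its x, origin under its centre
- clip_jar: bystander: glass jar of steel paper clips, 66 mm diameter, 91 mm tall, origin under its centre
- paperweight: bystander: glass dome paperweight, 72 mm diameter, 47 mm tall, origin under its centre
- cleaner: bystander: bottle, 68 mm diameter, 190 mm tall, origin under its centre
Mind the look-alikes: they are no part of the job. Leave any black, blue or orange look-alike of the bracket alone.

How it is judged:
On the way, in this order (a step that is already met when the one before it is completed fails the run):
1. the gate arm is swung clear of the bed (value of joint gate above 1.4 rad), for 0.1 s.
2. the bracket is home against the back stop, square between the fences (x of bracket in the frame of nest above -0.004 m and y of bracket in the frame of nest between -0.008 and 0.008 m and z of bracket in the frame of nest below 0.004 m and angle between the x axis of bracket and the x axis of nest, either way round below 0.05 rad and angle between bracket's own z axis and vertical below 0.06 rad), for 0.2 s.
3. the treadle is held down on its stop with the bracket home (all of step 2 and value of joint pedal above 0.27 rad), for 0.4 s.
At the end, for the whole second after the job is handed in: the gate stands at more than 1.4 rad, the bracket lies flat at its home place (within 4 mm of the stop, 8 mm sideways, 0.05 rad), at rest, and the treadle is back up (under 0.04 rad) (all of step 2 and value of joint gate above 1.4 rad and value of joint pedal below 0.04 rad and linear speed of bracket below 0.02 m/s); the robot touches nothing.
It fails at once if the treadle is pressed (over 0.12 rad) while the bracket is not home (value of joint pedal above 0.12 rad and not (x of bracket in the frame of nest above -0.006 m and y of bracket in the frame of nest between -0.01 and 0.01 m and z of bracket in the frame of nest below 0.004 m and angle between the x axis of bracket and the x axis of nest, either way round below 0.08 rad and angle between bracket's own z axis and vertical below 0.06 rad)).
It fails at once if another thing on the shelf is moved more than 30 mm (distance of any of storage_box, tape_dispenser, stapler, clip_jar, paperweight, cleaner from where it was at the start of the episode above 0.03 m).
It fails at once if another thing on the shelf is tipped (angle between any of storage_box, tape_dispenser, stapler, clip_jar, paperweight, cleaner's own z axis and vertical above 0.3 rad).
It also fails if it takes over 58 s, if anything falls off the work surface, if the arm or the gripper's body presses on something with over 40 N, if the wrist force passes 120 N, or if a joint passes its speed limit or range.

ROBOT

A 6-joint arm with a two-finger parallel gripper is mounted at the origin on the work surface. World frame = base frame: x ahead of the robot, y to its left, z up, the work surface at z = 0. Lengths are in m, angles in rad, forces in N, time in s.
With the tool pointing down it reaches from about 0.35 to 0.875 m from the base axis. Payload 4.2 kg.
Tool frame: the origin (TCP) lies at the very end of the fingers, on their centre line; the grasp point (between the pads) lies 19 mm behind it (robot.grasp_offset is the distance from the TCP to the grasp point, in m); z points along the fingers, y is the direction in which the jaws open and shut (so a half turn about z gives the same grasp; the last joint's range is limited). The gripper opens to 85 mm and grips with 20 to 120 N. Pads are 22 mm wide; open, the fingers measure 114 mm over their backs; the gripper's body (76 mm by 85 mm) begins 54 mm behind the grasp point. The pads swing forward as they close: fully open they stand 13 mm farther back than shut.
Start: joints at [1.419, 0.385, 0.008, 0, -1.194, -0.259], TCP at [0.25, 0.573, 0.231] pointing down, gripper open.
Joint ranges: [-3.14, 3.14], [-1.21, 2.06], [-1.07, 1.41], [-3.16, 2.05], [-2.99, -0.16], [-3.1, 3.1]. Speed limits (rad/s): [2.79, 2.79, 3.14, 3.14, 3.14, 3.14].

INTERFACE

Orientations are given as a rotation vector (axis times angle).
In Python, from cell import status, viewer, robot gives the robot as it stands.
- The arm moves only by the shell command python3 -m crank 'ROWS' [FORCE]. ROWS is JSON, a list of rows, each an object of numbers: "fingers": the opening, from -1 (shut) to 1 (fully open); "dx", "dy", "dz": the shift along the world's x, y, z in m; "spin": the turn about the world's z in degrees. A call has 1 to 12 rows; each row shifts and turns the pose as measured when the row begins; what a row does not reach is not made up. A row lasts 1/12 s, in which the tool goes at most 41.7 mm and 7.16 degrees, less where a joint would pass 70% of its speed; a pose out of reach is approached as far as the arm can. A call is refused whole if a number of a shift passes 0.0417 or a number of a turn 7.16, either way. A call with a gripper value outside its range is refused whole. The fingers move at their own pace and stop on an object; FORCE is the grip in N (left out, the last holds). Time passes only in rows, so rows that do not move let the fingers close. It gives the time, the measured TCP pose, the force and the opening at its end, in the units of the state.
- status.observe(): the state, without advancing time (a new reading comes with each control period).
- viewer.snapshot(name): name is "side" or "top" or "wrist"; returns the picture (420x560x3 uint8, red, green, blue); there is no depth.
- viewer.camera_model(name): a dict with "intrinsics" (3x3 intrinsics, pixels), "extrinsics" (4x4, takes a point from world to camera coordinates). Camera axes: x right, y down, z forward; pixel columns grow to the right and rows downward; lengths in m; the calibration is good to about 2 mm. A picture is of the moment at which its call begins: read the wrist's pose just before it. camera_model takes no time and is no camera call; for the wrist camera it gives the pose at the moment of the call.
- robot.hand_in(): hands the job in, once; it reports no verdict.
The state is a dict: "t": time; "qpos": joint angles; "qvel": joint speeds; "joint_efforts": joint torques, N m; "ee_pos": TCP position; "eef_rot": TCP orientation; "wrist_force": force on the tool from outside, world axes, zero at the start; "ft_torque": the same for the moment, N m; "finger_gap": opening from 0.0 (shut) to 1.0 (fully open).
Only numpy, scipy, OpenCV 4.12 (cv2) and the standard library are available. Lean on these libraries where they do the work, as an engineer would, in place of code of your own. Each camera call takes 0.05 s, during which the arm holds its last target. There are 200 camera calls.

## Working session

There is one attempt and no reset: what is moved stays moved. The work goes in short steps, Python scripts to look and compute and a shell command to move; the robot and the scene stay as the last step left them, time stands still between calls to the robot, and variables do not carry over. Pictures are saved under pics/ and viewed, about 8 in all and at most 12, crops included, and the job is handed in when it is done.

```bash
mkdir -p pics; ls
python3 - <<'E'
from cell import status, viewer, robot
import cv2,numpy as np
for n in("top","side"):
    cv2.imwrite(f"pics/{n}0.png",cv2.cvtColor(viewer.snapshot(n),cv2.COLOR_RGB2BGR))
    m=viewer.camera_model(n);E=np.array(m["extrinsics"]);print(n,np.array(m["intrinsics"]).tolist(),(-E[:3,:3].T@E[:3,3]).round(3),E[:3,:3].round(3).tolist())
s=status.observe();print(s["t"],s["ee_pos"],s["eef_rot"],s["wrist_force"])
E
```

```text
pics
top [[541.0395125610593, 0.0, 280.92694934945797], [0.0, 541.0395125610593, 207.8761332738042], [0.0, 0.0, 1.0]] [0.4   0.012 1.332] [[0.027, -1.0, -0.001], [-0.993, -0.027, -0.118], [0.118, 0.004, -0.993]]
side [[514.6441852693242, 0.0, 268.687748287809], [0.0, 514.6441852693242, 210.4839637972354], [0.0, 0.0, 1.0]] [ 0.418 -0.929  1.059] [[0.993, -0.119, 0.002], [-0.083, -0.704, -0.705], [0.085, 0.7, -0.709]]
0.1 [0.24933284 0.572532   0.2303155 ] [ 3.07357458e+00 -6.40599666e-01 -5.29876105e-04] [ 0.11355078 -0.01364139 -0.21699628]
```

View pics/top0.png

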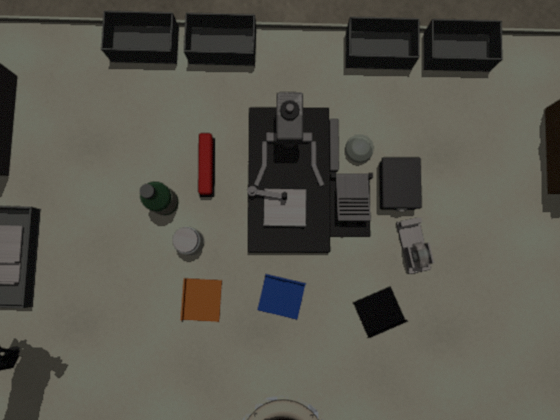

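View pics/side0.png

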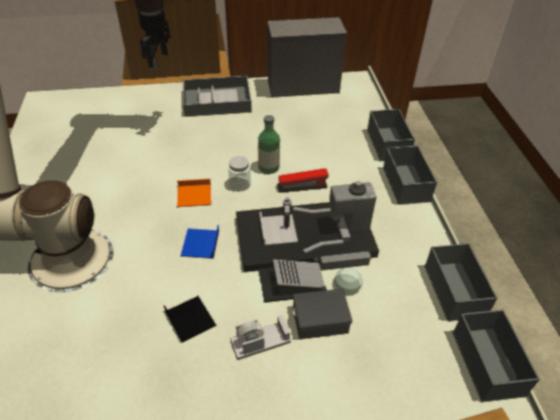

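The top view shows the press base at about (248–330, 108–253). The bracket leaf is at (264–306, 190–227), the gate runs from (252,191) to (285,196), and the treadle is at (353,197). The blue bracket at (282,297) is a decoy. I'll enlarge this area.

Run:
```python
import cv2
a=cv2.imread("pics/top0.png")[95:265,230:400];a=cv2.convertScaleAbs(cv2.resize(a,(680,680)[:2],interpolation=cv2.INTER_CUBIC),alpha=1.5,beta=15)
a=cv2.resize(a,(595,595));cv2.imwrite("pics/c1.png",a)
```

```text
(no output)
```

View pics/c1.png

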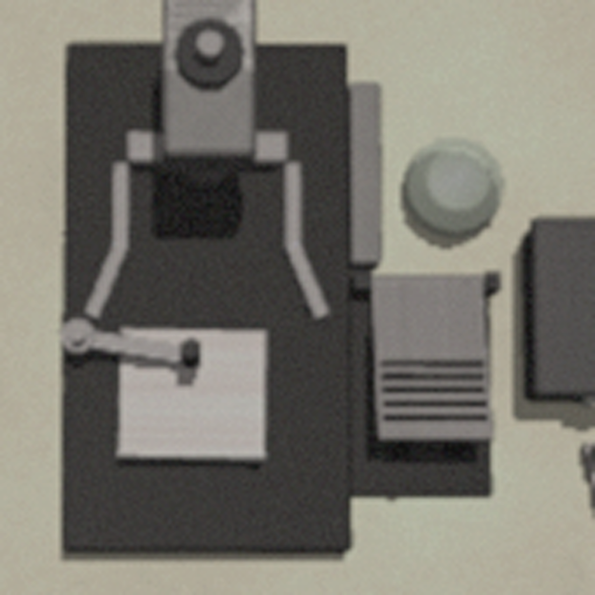

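Enlarged (crop scale 3.5, offset 230,95): the bed corners are (67,44), (346,44), (63,549) and (347,549). The bracket's leading edge runs (119,329)–(267,330) and its flange top (117,460)–(266,461). The hinge is at (78,336), the knob top at (190,347), and the tread's front edge runs (378,438)–(490,438).

```bash
cat > h.py <<'E'
from cell import status, viewer, robot
import cv2,numpy as np
def ray(n,u,v,z,m=None):
    m=m or viewer.camera_model(n);K=np.array(m["intrinsics"]);E=np.array(m["extrinsics"]);R=E[:3,:3]
    c=-R.T@E[:3,3];d=R.T@np.linalg.inv(K)@[u,v,1];return c+d*(z-c[2])/d[2]
E
python3 - <<'E'
from h import *
f=lambda u,v,z:ray("top",230+u/3.5,95+v/3.5,z)
bl,br,fl,fr=[f(u,v,.03) for u,v in((67,44),(346,44),(63,549),(347,549))]
print("corners",*[p.round(4) for p in(bl,br,fl,fr)])
# fit
L=np.array([[.12,.1],[.12,-.1],[-.24,.1],[-.24,-.1]]);W=np.array([p[:2] for p in(bl,br,fl,fr)])
a=L-L.mean(0);b=W-W.mean(0);th=np.arctan2((a[:,0]*b[:,1]-a[:,1]*b[:,0]).sum(),(a*b).sum())
R=np.array([[np.cos(th),-np.sin(th)],[np.sin(th),np.cos(th)]]);t=W.mean(0)-R@L.mean(0)
print("press",t.round(4),th,"resid",(W-(L@R.T+t)).round(4).tolist())
np.savez("press.npz",R=R,t=t,th=th)
for n,u,v,z in(("leadL",119,329,.034),("leadR",267,330,.034),("flL",117,460,.056),("flR",266,461,.056),("hinge",78,336,.056),("knob",190,347,.09),("trL",378,438,.058),("trR",490,438,.058),("stopL",141,160,.046),("stopR",272,160,.046)):
    p=f(u,v,z)[:2];print(n,p.round(4),"press:",(R.T@(p-t)).round(4))
for n,p in(("hinge",(-.095,.088)),("pad",(-.137,-.154)),("nest",(-.015,0)),("fl_home",(-.06,0)),("headfront",(.005,0))):print(n,(R@p+t).round(4))
E
```

```text
corners [0.8024 0.103  0.03  ] [ 0.8077 -0.0944  0.03  ] [0.446  0.0937 0.03  ] [ 0.4512 -0.101   0.03  ]
press [0.6868 0.0017] 0.023286452041448105 resid [[-0.002, -0.0015], [-0.0014, 0.001], [0.0014, -0.0024], [0.002, 0.0029]]
leadL [0.5989 0.0598] press: [-0.0866  0.0601]
leadR [ 0.6009 -0.0427] press: [-0.0869 -0.0424]
flL [0.506  0.0576] press: [-0.1795  0.0601]
flR [ 0.508 -0.043] press: [-0.1798 -0.0406]
hinge [0.59   0.0867] press: [-0.0949  0.0873]
knob [0.5795 0.0104] press: [-0.1071  0.0112]
trL [ 0.5255 -0.1183] press: [-0.1641 -0.1162]
trR [ 0.5275 -0.1939] press: [-0.1638 -0.1918]
stopL [0.716  0.0477] press: [0.0302 0.0453]
stopR [ 0.7184 -0.0432] press: [ 0.0305 -0.0456]
hinge [0.5898 0.0875]
pad [ 0.5535 -0.1554]
nest [0.6718 0.0014]
fl_home [6.268e-01 3.000e-04]
headfront [0.6918 0.0018]
```

```bash
python3 -m crank '[{"fingers":-0.3,"dx":0.015,"dy":-0.038,"spin":5.8},{"dx":0.015,"dy":-0.038,"spin":5.8},{"dx":0.015,"dy":-0.038,"spin":5.8},{"dx":0.015,"dy":-0.038,"spin":5.8},{"dx":0.015,"dy":-0.038,"spin":5.8},{"dx":0.015,"dy":-0.038,"spin":5.8},{"dx":0.015,"dy":-0.038,"spin":5.8},{"dx":0.015,"dy":-0.038,"spin":5.8},{"dx":0.015,"dy":-0.038,"spin":5.8},{"dx":0.015,"dy":-0.038,"spin":5.8},{"dx":0.015,"dy":-0.038,"spin":5.8},{"dx":0.015,"dy":-0.038,"spin":5.8}]'
```

```text
validation failed for argument at $[0]...
```

```bash
python3 -m crank '[{"fingers":-0.3,"dx":0.015,"dy":-0.038,"dz":0,"spin":5.8},{"fingers":-0.3,"dx":0.015,"dy":-0.038,"dz":0,"spin":5.8}]'; python3 -m crank --help | head -20
```

```text
t: 0.27
ee_pos: [0.2777, 0.5, 0.2271]
eef_rot: [3.123, -0.307, -0.001]
wrist_force: [0.8, -0.4, 0.5]
finger_gap: 0.749invalid input: not JSON, or not a number
```

```bash
python3 -m crank '[{"fingers":-0.3,"dx":0.015,"dy":-0.038,"dz":0,"spin":5.6},{"fingers":-0.3,"dx":0.015,"dy":-0.038,"dz":0,"spin":5.6},{"fingers":-0.3,"dx":0.015,"dy":-0.038,"dz":0,"spin":5.6},{"fingers":-0.3,"dx":0.015,"dy":-0.038,"dz":0,"spin":5.6},{"fingers":-0.3,"dx":0.015,"dy":-0.038,"dz":0,"spin":5.6},{"fingers":-0.3,"dx":0.015,"dy":-0.038,"dz":0,"spin":5.6},{"fingers":-0.3,"dx":0.015,"dy":-0.038,"dz":0,"spin":5.6},{"fingers":-0.3,"dx":0.015,"dy":-0.038,"dz":0,"spin":5.6},{"fingers":-0.3,"dx":0.025,"dy":-0.032,"dz":0,"spin":5.6},{"fingers":-0.3,"dx":0.025,"dy":-0.032,"dz":0,"spin":5.6},{"fingers":-0.3,"dx":0.03,"dy":-0.025,"dz":0,"spin":0},{"fingers":-0.3,"dx":0.03,"dy":-0.025,"dz":0,"spin":0}]'
```

```text
t: 1.27
ee_pos: [0.4984, 0.0728, 0.2237]
eef_rot: [2.874, 1.248, -0.002]
wrist_force: [1.4, 1.5, 0.7]
finger_gap: 0.353
```

```bash
python3 -m crank '[{"fingers":-0.3,"dx":0.03,"dy":-0.023,"dz":-0.01,"spin":0},{"fingers":-0.3,"dx":0.03,"dy":-0.023,"dz":-0.01,"spin":0},{"fingers":-0.3,"dx":0.021,"dy":-0.016,"dz":-0.025,"spin":0},{"fingers":-0.3,"dx":0,"dy":0,"dz":-0.03,"spin":0},{"fingers":-0.3,"dx":0,"dy":0,"dz":-0.03,"spin":0},{"fingers":-0.3,"dx":0,"dy":0,"dz":0,"spin":0}]'
python3 - <<'E'
from h import *
m=viewer.camera_model("wrist");im=viewer.snapshot("wrist")
E=np.array(m["extrinsics"]);K=np.array(m["intrinsics"])
for p in((.5795,.0104,.09),(.5898,.0875,.056)):
    q=E[:3,:3]@p+E[:3,3];print((K@q/q[2])[:2].round())
print((-E[:3,:3].T@E[:3,3]).round(3))
cv2.imwrite("pics/w1.png",cv2.cvtColor(im,cv2.COLOR_RGB2BGR))
E
```

```text
t: 1.77
ee_pos: [0.5881, -0.0006, 0.1138]
eef_rot: [2.88, 1.231, 0.005]
wrist_force: [-2.0, -0.3, -0.8]
finger_gap: 0.349
[260. 246.]
[190. 135.]
[0.644 0.059 0.256]
```

View pics/w1.png

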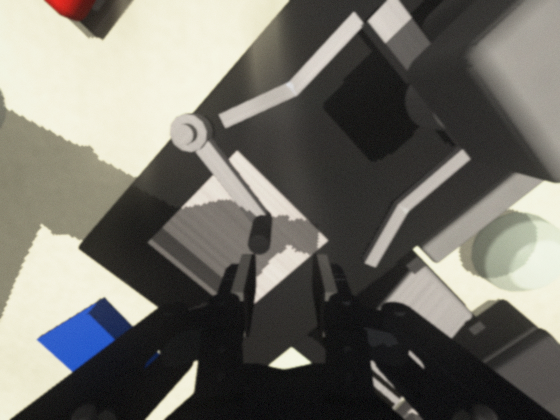

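The knob's post appears at (259, 220–248). Its top agrees with my prediction of (260,246). Next I centre on it and go down.

```bash
python3 -m crank '[{"fingers":-0.3,"dx":-0.008,"dy":0.011,"dz":0,"spin":0},{"fingers":-0.3,"dx":0,"dy":0,"dz":0,"spin":0},{"fingers":-0.3,"dx":0,"dy":0,"dz":-0.025,"spin":0},{"fingers":-0.3,"dx":0,"dy":0,"dz":-0.02,"spin":0},{"fingers":-0.3,"dx":0,"dy":0,"dz":-0.003,"spin":0},{"fingers":-0.3,"dx":0,"dy":0,"dz":0,"spin":0}]'; python3 -c "
from cell import status;s=status.observe();print(s['qpos'],s['ee_pos'])"
```

```text
t: 2.32
ee_pos: [0.5867, 0.0162, 0.0804]
eef_rot: [2.868, 1.241, 0.042]
wrist_force: [-0.1, -0.5, 0.4]
finger_gap: 0.349
[ 0.31060902  0.45580956 -0.30919471  0.01972856 -0.77743388  2.06322001] [0.58671455 0.01620988 0.08043621]
```

```bash
python3 -m crank '[{"fingers":-0.3,"dx":-0.007,"dy":-0.006,"dz":0,"spin":0},{"fingers":-0.3,"dx":-0.002,"dy":-0.002,"dz":-0.01,"spin":0},{"fingers":-0.3,"dx":0,"dy":0,"dz":-0.008,"spin":0},{"fingers":-0.3,"dx":0,"dy":0,"dz":0,"spin":0}]'
```

```text
t: 2.65
ee_pos: [0.5796, 0.0093, 0.0677]
eef_rot: [2.864, 1.244, 0.059]
wrist_force: [0.0, 0.2, -0.6]
finger_gap: 0.346
```

```bash
python3 -m crank '[{"fingers":-0.3,"dx":-0.011,"dy":0.002,"dz":-0.004,"spin":0},{"fingers":-0.3,"dx":-0.011,"dy":0.003,"dz":-0.002,"spin":0},{"fingers":-0.3,"dx":-0.011,"dy":0.005,"dz":0,"spin":0},{"fingers":-0.3,"dx":-0.01,"dy":0.006,"dz":0,"spin":0},{"fingers":-0.3,"dx":-0.009,"dy":0.007,"dz":0,"spin":0}]'
```

```text
t: 3.07
ee_pos: [0.5296, 0.0291, 0.0629]
eef_rot: [2.861, 1.237, 0.065]
wrist_force: [1.1, -2.2, -0.6]
finger_gap: 0.348
```

```bash
python3 -m crank '[{"fingers":-0.3,"dx":-0.008,"dy":0.009,"dz":0,"spin":0},{"fingers":-0.3,"dx":-0.006,"dy":0.01,"dz":0,"spin":0},{"fingers":-0.3,"dx":-0.004,"dy":0.011,"dz":0,"spin":0},{"fingers":-0.3,"dx":-0.002,"dy":0.012,"dz":0,"spin":0},{"fingers":-0.3,"dx":0,"dy":0.012,"dz":0,"spin":0}]'
```

```text
t: 3.48
ee_pos: [0.5055, 0.0822, 0.0635]
eef_rot: [2.862, 1.231, 0.059]
wrist_force: [1.1, -2.5, -0.1]
finger_gap: 0.35
```

```bash
python3 -m crank '[{"fingers":-0.3,"dx":0.002,"dy":0.012,"dz":0,"spin":0},{"fingers":-0.3,"dx":0.004,"dy":0.011,"dz":0,"spin":0},{"fingers":-0.3,"dx":0.004,"dy":0.009,"dz":0,"spin":0},{"fingers":-0.3,"dx":0,"dy":0,"dz":0,"spin":0}]'
python3 - <<'E'
from h import *
im=cv2.cvtColor(viewer.snapshot("side"),cv2.COLOR_RGB2BGR)[170:290,210:390]
cv2.imwrite("pics/s1.png",cv2.convertScaleAbs(cv2.resize(im,None,fx=4,fy=4,interpolation=cv2.INTER_CUBIC),alpha=1.3))
E
```

```text
t: 3.82
ee_pos: [0.5167, 0.1184, 0.0644]
eef_rot: [2.86, 1.235, 0.062]
wrist_force: [0.7, -0.5, -0.3]
finger_gap: 0.35
```

View pics/s1.png

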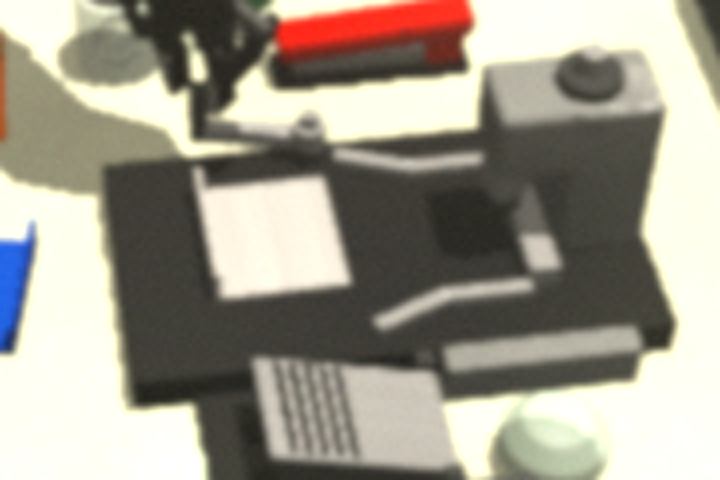

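The picture shows the gate bar pointing forward and slightly outward, about 1.7 rad, with its knob at crop (200,110). The bracket lies undisturbed at (200–350, 170–300). Now I lift and turn the wrist so that the camera is away from the head.

```bash
python3 -m crank '[{"fingers":-0.3,"dx":0,"dy":0,"dz":0.015,"spin":0},{"fingers":-0.3,"dx":0,"dy":0,"dz":0.025,"spin":0},{"fingers":-0.3,"dx":0,"dy":0,"dz":0.035,"spin":0},{"fingers":0.4,"dx":-0.01,"dy":-0.015,"dz":0.035,"spin":-7.1},{"fingers":0.4,"dx":-0.01,"dy":-0.015,"dz":0,"spin":-7.1},{"fingers":0.4,"dx":-0.01,"dy":-0.015,"dz":0,"spin":-7.1},{"fingers":0.4,"dx":-0.01,"dy":-0.015,"dz":0,"spin":-7.1},{"fingers":0.4,"dx":-0.01,"dy":-0.01,"dz":0,"spin":-7.1},{"fingers":0.4,"dx":-0.01,"dy":0,"dz":0,"spin":-7.1},{"fingers":0.4,"dx":0,"dy":0,"dz":0,"spin":-7.1},{"fingers":0.4,"dx":0,"dy":0,"dz":0,"spin":-7.1},{"fingers":0.4,"dx":0,"dy":0,"dz":0,"spin":-7.1}]'
python3 -m crank '[{"fingers":0.4,"dx":0,"dy":0,"dz":0,"spin":-7.1},{"fingers":0.4,"dx":0,"dy":0,"dz":0,"spin":-7.1},{"fingers":0.4,"dx":0,"dy":0,"dz":0,"spin":-7.1},{"fingers":0.4,"dx":0,"dy":0,"dz":0,"spin":-7.1},{"fingers":0.4,"dx":0,"dy":0,"dz":0,"spin":-7.1},{"fingers":0.4,"dx":0,"dy":0,"dz":0,"spin":-7.1},{"fingers":0.4,"dx":0,"dy":0,"dz":0,"spin":-7.1},{"fingers":0.4,"dx":0,"dy":0,"dz":0,"spin":-7.1},{"fingers":0.4,"dx":0,"dy":0,"dz":0,"spin":-7.1},{"fingers":0.4,"dx":0,"dy":0,"dz":0,"spin":-7.1},{"fingers":0.4,"dx":0,"dy":0,"dz":0,"spin":-7.1},{"fingers":0.4,"dx":0,"dy":0,"dz":0,"spin":-7.1}]'; python3 -c "
from cell import status;s=status.observe();print(s['qpos'],s['ee_pos'])"
```

```text
t: 4.87
ee_pos: [0.4525, 0.0442, 0.1783]
eef_rot: [3.07, -0.49, 0.035]
wrist_force: [-0.6, 1.0, 0.1]
finger_gap: 0.703
t: 5.87
ee_pos: [0.4506, 0.0435, 0.1771]
eef_rot: [1.912, -2.45, -0.013]
wrist_force: [0.1, 0.1, -0.6]
finger_gap: 0.699
[ 0.45625283  0.1597195  -0.45583326 -0.00129687 -0.99032058 -0.70114707] [0.45059002 0.0434965  0.17707251]
```

```bash
python3 -m crank '[{"fingers":0.4,"dx":0,"dy":0,"dz":0,"spin":-7.1},{"fingers":0.4,"dx":0,"dy":0,"dz":0,"spin":-7.1},{"fingers":0.4,"dx":0,"dy":0,"dz":0,"spin":-7.1},{"fingers":0.4,"dx":0,"dy":0,"dz":0,"spin":-7.1},{"fingers":0.4,"dx":0,"dy":0,"dz":0,"spin":-7.1},{"fingers":0.4,"dx":0.005,"dy":-0.006,"dz":-0.01,"spin":-7.1},{"fingers":0.4,"dx":0.005,"dy":-0.006,"dz":-0.01,"spin":-7.1},{"fingers":0.4,"dx":0.005,"dy":-0.006,"dz":-0.01,"spin":-7.1},{"fingers":0.4,"dx":0.005,"dy":-0.006,"dz":-0.01,"spin":-7.1},{"fingers":0.4,"dx":0.005,"dy":-0.006,"dz":-0.01,"spin":-7.1},{"fingers":0.4,"dx":0,"dy":-0.005,"dz":-0.005,"spin":-3},{"fingers":0.4,"dx":0,"dy":0,"dz":0,"spin":0}]'
```

```text
t: 6.87
ee_pos: [0.4763, 0.007, 0.1193]
eef_rot: [0.021, -3.124, -0.049]
wrist_force: [-0.5, -0.0, 0.5]
finger_gap: 0.702
```

```bash
python3 -m crank '[{"fingers":0.4,"dx":0.002,"dy":0,"dz":-0.02,"spin":0},{"fingers":0.4,"dx":0.001,"dy":0,"dz":-0.02,"spin":0},{"fingers":0.4,"dx":0,"dy":0,"dz":-0.015,"spin":0},{"fingers":0.4,"dx":0,"dy":0,"dz":-0.008,"spin":0},{"fingers":0.4,"dx":0,"dy":0,"dz":0,"spin":0}]'
```

```text
t: 7.28
ee_pos: [0.4812, 0.0074, 0.0561]
eef_rot: [0.03, -3.13, -0.053]
wrist_force: [0.1, -0.4, 0.1]
finger_gap: 0.703
```

```bash
python3 -m crank '[{"fingers":0.4,"dx":0,"dy":0,"dz":-0.009,"spin":0},{"fingers":0.4,"dx":0,"dy":0,"dz":-0.005,"spin":0},{"fingers":0.4,"dx":0,"dy":0,"dz":0,"spin":0},{"fingers":0.4,"dx":0.008,"dy":0,"dz":0,"spin":0},{"fingers":0.4,"dx":0.008,"dy":0,"dz":0,"spin":0},{"fingers":0.4,"dx":0.008,"dy":0,"dz":0,"spin":0}]'
```

```text
t: 7.78
ee_pos: [0.5072, 0.0082, 0.0436]
eef_rot: [0.035, -3.133, -0.055]
wrist_force: [-0.5, 0.9, -0.1]
finger_gap: 0.7
```

```bash
python3 -m crank '[{"fingers":0.4,"dx":0.01,"dy":-0.001,"dz":0,"spin":0},{"fingers":0.4,"dx":0.01,"dy":-0.001,"dz":0,"spin":0},{"fingers":0.4,"dx":0.01,"dy":-0.001,"dz":0,"spin":0},{"fingers":0.4,"dx":0.01,"dy":-0.001,"dz":0,"spin":0},{"fingers":0.4,"dx":0.01,"dy":-0.001,"dz":0,"spin":0},{"fingers":0.4,"dx":0.008,"dy":-0.001,"dz":0,"spin":0},{"fingers":0.4,"dx":0.003,"dy":0,"dz":0,"spin":0},{"fingers":0.4,"dx":0,"dy":0,"dz":0,"spin":0}]'
python3 - <<'E'
from h import *
im=cv2.cvtColor(viewer.snapshot("side"),cv2.COLOR_RGB2BGR)[170:290,210:390]
cv2.imwrite("pics/s2.png",cv2.convertScaleAbs(cv2.resize(im,None,fx=4,fy=4,interpolation=cv2.INTER_CUBIC),alpha=1.3))
E
```

```text
t: 8.45
ee_pos: [0.5786, 0.0017, 0.0453]
eef_rot: [0.035, -3.137, -0.056]
wrist_force: [-0.4, 0.7, 0.7]
finger_gap: 0.701
```

View pics/s2.png

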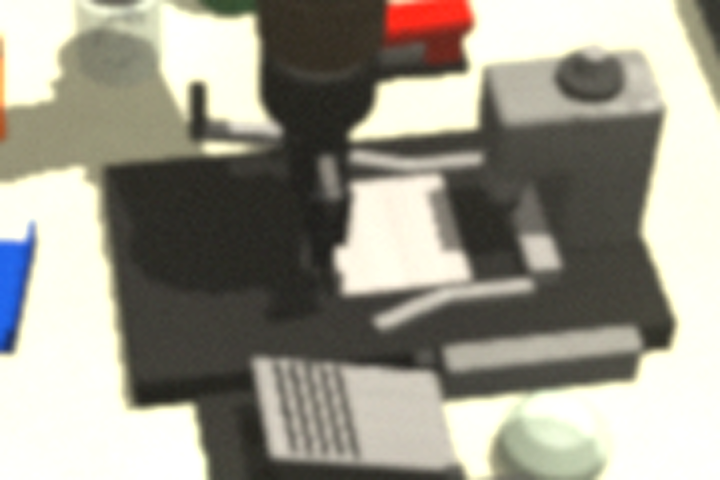

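The bracket is going squarely between the fences; its leading edge runs (442,178)–(470,277) in the crop. I keep pushing, slower.

```bash
python3 -m crank '[{"fingers":0.4,"dx":0.008,"dy":0,"dz":0,"spin":0},{"fingers":0.4,"dx":0.008,"dy":0,"dz":0,"spin":0},{"fingers":0.4,"dx":0.007,"dy":0,"dz":0,"spin":0},{"fingers":0.4,"dx":0.004,"dy":0,"dz":0,"spin":0},{"fingers":0.4,"dx":0.003,"dy":0,"dz":0,"spin":0}]';python3 -m crank '[{"fingers":0.4,"dx":0.003,"dy":0,"dz":0,"spin":0},{"fingers":0.4,"dx":0.003,"dy":0,"dz":0,"spin":0}]'
```

```text
t: 8.92
ee_pos: [0.6092, 0.0017, 0.0455]
eef_rot: [0.036, -3.135, -0.056]
wrist_force: [-1.7, -0.1, 0.5]
finger_gap: 0.703
t: 9.08
ee_pos: [0.6157, 0.0018, 0.0456]
eef_rot: [0.035, -3.134, -0.056]
wrist_force: [-1.0, 0.4, 0.5]
finger_gap: 0.698
```

```bash
python3 -m crank '[{"fingers":0.4,"dx":0.003,"dy":0,"dz":0,"spin":0},{"fingers":0.4,"dx":0.003,"dy":0,"dz":0,"spin":0}]';python3 -m crank '[{"fingers":0.4,"dx":0.003,"dy":0,"dz":0,"spin":0},{"fingers":0.4,"dx":0.003,"dy":0,"dz":0,"spin":0}]'
```

```text
t: 9.25
ee_pos: [0.6165, 0.0012, 0.0449]
eef_rot: [0.034, -3.121, -0.054]
wrist_force: [-9.7, 1.1, 5.8]
finger_gap: 0.701
t: 9.42
ee_pos: [0.6163, 0.0009, 0.0444]
eef_rot: [0.033, -3.106, -0.052]
wrist_force: [-7.3, 0.8, 5.1]
finger_gap: 0.702
```

Contact came at TCP x = 0.6165 (predicted 0.616), with about 10 N. Back off, lift, and check.

```bash
python3 -m crank '[{"fingers":0.4,"dx":-0.008,"dy":0,"dz":0,"spin":0},{"fingers":0.4,"dx":-0.02,"dy":0,"dz":0,"spin":0},{"fingers":0.4,"dx":-0.03,"dy":0,"dz":0.01,"spin":0},{"fingers":-1,"dx":-0.03,"dy":0,"dz":0.035,"spin":0},{"fingers":-1,"dx":-0.03,"dy":-0.01,"dz":0.035,"spin":0},{"fingers":-1,"dx":-0.02,"dy":-0.02,"dz":0.035,"spin":0},{"fingers":-1,"dx":0,"dy":-0.035,"dz":0.01,"spin":0},{"fingers":-1,"dx":0,"dy":-0.035,"dz":0,"spin":0},{"fingers":-1,"dx":0,"dy":-0.03,"dz":0,"spin":0},{"fingers":-1,"dx":0,"dy":0,"dz":0,"spin":0}]'
python3 - <<'E'
from h import *
im=cv2.cvtColor(viewer.snapshot("top"),cv2.COLOR_RGB2BGR)[95:265,230:400]
cv2.imwrite("pics/t2.png",cv2.convertScaleAbs(cv2.resize(im,(595,595),interpolation=cv2.INTER_CUBIC),alpha=1.5,beta=15))
E
```

```text
t: 10.25
ee_pos: [0.482, -0.1291, 0.1669]
eef_rot: [0.046, -3.125, -0.05]
wrist_force: [0.2, -0.5, 0.2]
finger_gap: 0.0
```

View pics/t2.png

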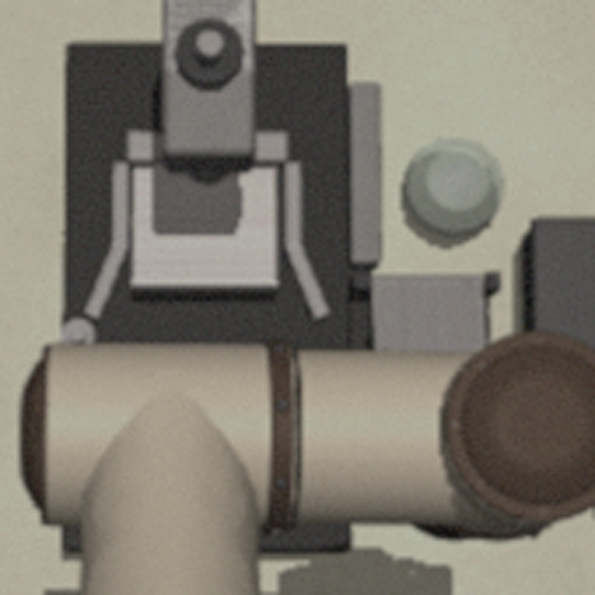

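```bash
python3 - <<'E'
from h import *
P=np.load("press.npz");f=lambda u,v,z:P["R"].T@(ray("top",230+u/3.5,95+v/3.5,z)[:2]-P["t"])
print(f(133,290,.056),f(279,290,.056),f(279,166,.034),f(133,166,.034))
E
python3 -m crank '[{"fingers":-1,"dx":0.02,"dy":-0.008,"dz":-0.01,"spin":0},{"fingers":-1,"dx":0.025,"dy":-0.008,"dz":-0.02,"spin":0},{"fingers":-1,"dx":0.015,"dy":-0.006,"dz":-0.02,"spin":0},{"fingers":-1,"dx":0.005,"dy":-0.003,"dz":-0.01,"spin":0},{"fingers":-1,"dx":0,"dy":0,"dz":0,"spin":0}]'
```

```text
[-0.06298457  0.05002866] [-0.06264259 -0.0496735 ] [ 0.02923003 -0.05106126] [0.02888597 0.05116079]
t: 10.72
ee_pos: [0.5504, -0.152, 0.1068]
eef_rot: [0.047, -3.136, -0.051]
wrist_force: [0.0, 0.4, -0.1]
finger_gap: 0.003
```

Measured in the press frame, the flange is at x −0.063 (nominal −0.060, and the initial view had the same ~1.5 mm bias). It is centred within 0.2 mm and square, so the bracket is home. Next, the treadle.

```bash
python3 -m crank '[{"fingers":-1,"dx":0.003,"dy":-0.003,"dz":-0.015,"spin":0},{"fingers":-1,"dx":0,"dy":0,"dz":-0.015,"spin":0},{"fingers":-1,"dx":0,"dy":0,"dz":-0.008,"spin":0},{"fingers":-1,"dx":0,"dy":0,"dz":-0.005,"spin":0}]'
```

```text
t: 11.05
ee_pos: [0.5533, -0.1525, 0.0648]
eef_rot: [0.052, -3.139, -0.051]
wrist_force: [-0.1, -1.2, 0.6]
finger_gap: 0.003
```

```bash
python3 -m crank '[{"fingers":-1,"dx":0,"dy":-0.002,"dz":-0.008,"spin":0},{"fingers":-1,"dx":0,"dy":0,"dz":-0.01,"spin":0},{"fingers":-1,"dx":0,"dy":0,"dz":-0.01,"spin":0},{"fingers":-1,"dx":0,"dy":0,"dz":-0.01,"spin":0},{"fingers":-1,"dx":0,"dy":0,"dz":-0.01,"spin":0}]'
```

```text
t: 11.47
ee_pos: [0.5523, -0.1544, 0.0262]
eef_rot: [0.065, -3.138, -0.045]
wrist_force: [-26.1, 16.4, 91.9]
finger_gap: 0.001
```

Force spiked to 92 N as it hit the stop, so I ease off and hold lightly.

```bash
python3 -m crank '[{"fingers":-1,"dx":0,"dy":0,"dz":-0.001,"spin":0},{"fingers":-1,"dx":0,"dy":0,"dz":-0.002,"spin":0}]'; python3 -m crank '[{"fingers":-1,"dx":0,"dy":0,"dz":-0.002,"spin":0},{"fingers":-1,"dx":0,"dy":0,"dz":-0.002,"spin":0}]'
```

```text
t: 11.63
ee_pos: [0.5527, -0.1541, 0.0308]
eef_rot: [-0.07, 3.14, 0.042]
wrist_force: [-3.6, 0.2, 9.0]
finger_gap: 0.004
t: 11.8
ee_pos: [0.5528, -0.1542, 0.0314]
eef_rot: [-0.073, 3.138, 0.041]
wrist_force: [-3.1, -0.1, 9.2]
finger_gap: 0.003
```

```bash
python3 -m crank '[{"fingers":-1,"dx":0,"dy":0,"dz":-0.004,"spin":0},{"fingers":-1,"dx":0,"dy":0,"dz":-0.004,"spin":0},{"fingers":-1,"dx":0,"dy":0,"dz":-0.004,"spin":0}]'; python3 -m crank '[{"fingers":-1,"dx":0,"dy":0,"dz":-0.004,"spin":0},{"fingers":-1,"dx":0,"dy":0,"dz":-0.004,"spin":0}]'
```

```text
t: 12.05
ee_pos: [0.5525, -0.1543, 0.0275]
eef_rot: [-0.079, 3.136, 0.038]
wrist_force: [-10.0, 5.1, 33.9]
finger_gap: -0.002
t: 12.22
ee_pos: [0.5525, -0.1542, 0.0278]
eef_rot: [-0.084, 3.134, 0.035]
wrist_force: [-7.6, 3.9, 22.7]
finger_gap: 0.003
```

On the stop (z 0.0278, 23 N). Hold for over a second, then release.

```bash
python3 -m crank '[{"fingers":-1,"dx":0,"dy":0,"dz":-0.004,"spin":0},{"fingers":-1,"dx":0,"dy":0,"dz":-0.004,"spin":0},{"fingers":-1,"dx":0,"dy":0,"dz":-0.004,"spin":0},{"fingers":-1,"dx":0,"dy":0,"dz":-0.004,"spin":0},{"fingers":-1,"dx":0,"dy":0,"dz":-0.004,"spin":0},{"fingers":-1,"dx":0,"dy":0,"dz":-0.004,"spin":0}]'; python3 -m crank '[{"fingers":-1,"dx":0,"dy":0,"dz":-0.004,"spin":0},{"fingers":-1,"dx":0,"dy":0,"dz":-0.004,"spin":0},{"fingers":-1,"dx":0,"dy":0,"dz":-0.004,"spin":0},{"fingers":-1,"dx":0,"dy":0,"dz":-0.004,"spin":0},{"fingers":-1,"dx":0,"dy":0,"dz":-0.004,"spin":0},{"fingers":-1,"dx":0,"dy":0,"dz":-0.004,"spin":0}]'
python3 -m crank '[{"fingers":-1,"dx":0,"dy":0,"dz":0.006,"spin":0},{"fingers":-1,"dx":0,"dy":0,"dz":0.008,"spin":0},{"fingers":-1,"dx":0,"dy":0,"dz":0.01,"spin":0},{"fingers":-1,"dx":0,"dy":0,"dz":0.02,"spin":0},{"fingers":-1,"dx":0,"dy":0,"dz":0.03,"spin":0},{"fingers":-1,"dx":-0.03,"dy":0,"dz":0.025,"spin":0},{"fingers":-1,"dx":-0.04,"dy":0,"dz":0.01,"spin":0},{"fingers":-1,"dx":-0.04,"dy":0,"dz":0,"spin":0},{"fingers":-1,"dx":-0.02,"dy":0,"dz":0,"spin":0},{"fingers":-1,"dx":0,"dy":0,"dz":0,"spin":0},{"fingers":-1,"dx":0,"dy":0,"dz":0,"spin":0}]'
python3 - <<'E'
from h import *
for n,(a,b,c,d) in dict(top=(95,265,230,400),side=(170,290,210,390)).items():
    im=cv2.cvtColor(viewer.snapshot(n),cv2.COLOR_RGB2BGR)[a:b,c:d]
    cv2.imwrite(f"pics/{n}9.png",cv2.convertScaleAbs(cv2.resize(im,None,fx=3.5,fy=3.5,interpolation=cv2.INTER_CUBIC),alpha=1.5,beta=15))
a,b=cv2.imread("pics/top9.png"),cv2.imread("pics/side9.png")
E
```

```text
t: 12.72
ee_pos: [0.5525, -0.1542, 0.0278]
eef_rot: [-0.097, 3.128, 0.027]
wrist_force: [-7.3, 3.7, 21.8]
finger_gap: 0.003
t: 13.22
ee_pos: [0.5526, -0.1543, 0.0278]
eef_rot: [-0.111, 3.12, 0.019]
wrist_force: [-8.1, 3.5, 23.2]
finger_gap: -0.002
t: 14.13
ee_pos: [0.422, -0.1533, 0.1492]
eef_rot: [-0.116, 3.1, 0.016]
wrist_force: [1.0, -0.5, -0.1]
finger_gap: 0.001
```

View pics/side9.png

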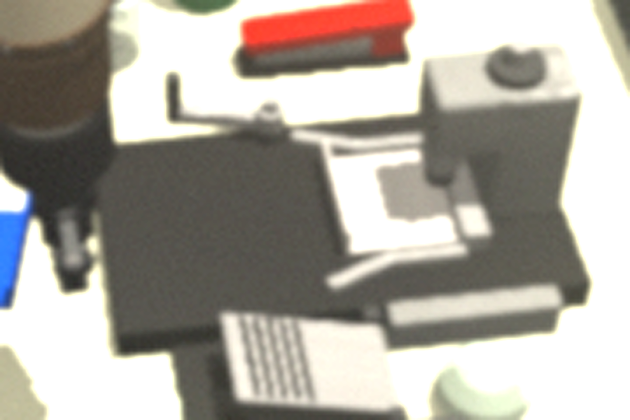

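View pics/top9.png

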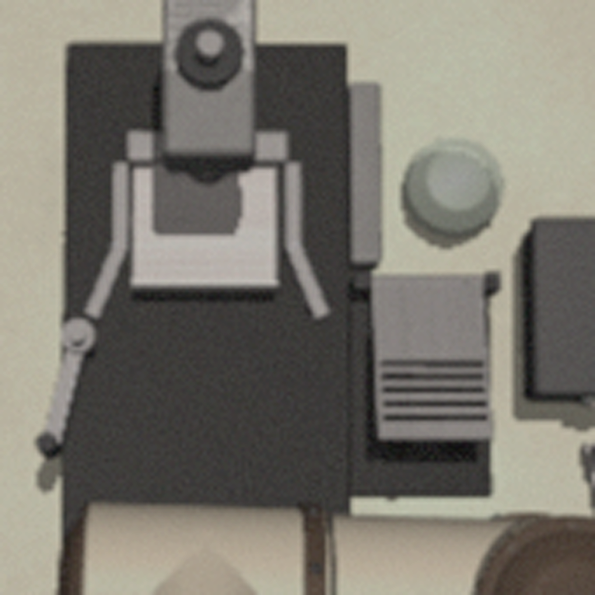

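The gate points forward and out (hinge (78,336), knob (48,440), about 1.8 rad). The bracket sits against the stop and square. The tread's front edge is back at row 438, as at the start, and the robot touches nothing.

```bash
python3 -c "
from cell import robot;print(robot.hand_in())"
```

```text
the job is handed in; nothing more can be done
None
```

The job is done and handed in at about 14 s; the hand-in reports no verdict.

**What I did**
- **Gate:** I swung the gate arm out with the jaws loosely around its knob.
- **Bracket:** I pushed it home by the flange with two fingers. It stopped firmly at about 10 N, with the TCP at x = 0.6165 m (0.616 m predicted).
- **Treadle:** I held it on its stop for about 1.2 s, with the TCP at z = 0.0278 m and about 23 N, then let it spring back.

**Last checks in the pictures**
- The gate stands at about 1.8 rad.
- The treadle's front edge is back where it started.
- The bystanders in the final crops (paperweight, storage box, stapler) looked unmoved. I did not look again at the whole scene, so the others were not checked.

**What was off**
- **Force spike:** the wrist force reached at least 92 N (limit 120 N) when the treadle first hit its stop, because I came down too fast.
- **Brief rise:** after that I eased off too far and the treadle rose to about 0.26 rad, just under the 0.27 rad needed. I then pressed it down again for the full hold.
- **Bracket position:** measured before the treadle press, it was centred within 0.2 mm and square. The picture put its flange about 3 mm short of home and its leading edge about 1 mm short. The same view had made the bracket 3 mm too long at the start. I therefore take it as 1 to 2 mm short at most, which is inside the 4 mm limit. The final pictures show it against the stop, but I did not measure it again.

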